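Press-test the brake lever of a scooter handlebar held in the bench vice

TASK

Check the freshly bled brake lever on the scooter handlebar in the vice: with the backs of your fingers press the lever in until it stops firm, short of the grip, let it spring all the way back out, then press it in to that stop once more and finish while holding it there with a firm, steady push, without forcing it. Push only on the lever's outer side: do not pinch it and do not press on or squeeze the grip or the handlebar, and leave the loose things on the bench where they are.

Things in the scene. Friction and masses are not known exactly. Their poses are not given: they have to be found in the camera images.
- bench_vice: Dark blue-grey bench vice, fixed; it grips the middle of a black scooter handlebar in soft jaws (96 mm wide, tops at 151 mm). Place and yaw differ in each run. Origin on the bench right under the bar's middle; y along the bar; +x from the lever side through the bar, away from the robot. The screw and T-bar reach 192 mm towards -x at y = 0.
- handlebar: Black bar, 22 mm thick, 560 mm long along y, fixed in the vice; origin mid-bar on its centre line, 135 mm up. Axes as the vice. Black grips 31 mm thick at both ends (157 to 282 mm from the middle). -y half: black brake clamp, reservoir (top 164 mm up, y -0.12 to -0.07). +y half: bell (top 170 mm up), thumb throttle with red paddle. Over 3 N on any of it fails.
- brake_lever (a joint): Turn of the silver brake lever, rad: 0 fully out, held by its spring; grows as pressed in; firm stop at 0.24, its ball end some 20 mm short of the grip. At lever_pad a push of 2 to 4 N starts it and 4 to 9 N (rubbing included) brings it to the stop; there this value stays, and the blade gives a little at some 3 N per mm. 10 to 25 N is firm, over 45 N is forcing. It springs back in 0.3 s.
- lever_blade: Outer side of the lever: a bent silver blade, 14 mm high (128 to 142 mm above the bench), along the -x side of the -y grip, ending in a 17 mm ball. The whole blade is 10 mm thick. Origin on the hinge axis at mid height; axes as the vice's when the lever is out, turning with it about z.
- lever_back: The inner, grip-facing side of the same blade (inner 4 mm of its thickness). Not to be touched, as in pinching: more than 3 N on it fails the run. Origin and axes as lever_blade.
- lever_pad (a point): Place for the fingers: a point on the blade's outer face at mid height, 135 mm above the bench, 82 mm out along the lever from the hinge. Its +x axis points the way to press (level, to the bar). It moves about 20 mm from fully out to the stop. Fingers pointing down, tips 18 mm below it, stay clear of all else.
- lever_tip (a point): Centre of the ball at the lever's free end, 116 mm out from the hinge.
- lever_hinge (a point): On the lever's hinge axis at mid height (fixed), 35 mm in front of the bar's centre line (towards -x of the vice) and 140 mm from its middle towards -y.
- battery_cell: Blue battery cell standing upright, 18 mm thick, 65 mm tall, loose near the vice. Origin under its foot. Leave it alone.
- bolt_jar: Small closed glass jar with a black cap, 48 mm wide, 55 mm tall, loose. Origin under its foot. Leave it alone.
- tape_roll: Yellow tape roll lying flat, 90 mm across, 19 mm high, loose. Origin at the centre of its underside. Leave it alone.
- screwdriver: Screwdriver with a green handle lying on the bench, 200 mm long, 26 mm thick, loose. Origin under its middle, x along it. Leave it alone.
- brake_caliper: Red brake caliper, 75 x 60 x 36 mm, loose behind the bar. Origin under its middle. Leave it alone.
- drill_chuck: Dark steel drill chuck standing on its wide end, 42 mm thick, 68 mm tall, loose. Origin under its foot. Leave it alone.

How it is judged (in metres and radians):
On the way, in this order (a step that is already met when the one before it is completed fails the run):
1. the fingers press the lever in to its firm stop (value of joint brake_lever above 0.235 rad and contact force between the fingers and lever_blade above 5 N), for 0.2 s.
2. the lever has sprung all the way back out (value of joint brake_lever below 0.03 rad), for 0.2 s.
3. the fingers press the lever in to its firm stop again (all of step 1), for 0.5 s.
At the end, for the whole second after the job is handed in: The lever is at its firm stop (joint above 0.235 rad), its ball end at least 5 mm clear of the grip, and the fingers hold it there with a push of 5 to 40 N on its outer side, for the whole last second (all of step 3 and contact force between the fingers and lever_blade below 40 N and x of lever_tip in the frame of handlebar below -0.029 m); the arm keeps its last pose, push and grip.
It fails at once if the lever is forced (more than 45 N) (contact force between anything else and lever_blade above 45 N).
It fails at once if the lever is pinched or pushed from its grip side (contact force between anything else and lever_back above 3 N).
It fails at once if the handlebar, a grip, the throttle or the brake body is pressed or squeezed (contact force between any of the fingers, the arm and handlebar above 3 N).
It fails at once if a loose thing on the bench is moved or lifted by more than 20 mm (distance of any of battery_cell, bolt_jar, tape_roll, screwdriver, brake_caliper, drill_chuck from where it was at the start of the episode above 0.02 m).
It also fails if it takes over 48 s, if anything falls off the work surface, if the arm or the gripper's body presses on something with over 40 N, if the wrist force passes 120 N, or if a joint passes its speed limit or range.

ROBOT

A 6-joint arm with a two-finger parallel gripper is mounted at the origin on the work surface. World frame = base frame: x ahead of the robot, y to its left, z up, the work surface at z = 0. Lengths are in m, angles in degrees, forces in N, time in s.
With the tool pointing down it reaches from about 0.3 to 0.75 m from the base axis. Payload 8.5 kg.
Tool frame: the origin (TCP) lies on the centre line of the jaws, within the pads' length; the fingertips stand 22 mm ahead of it and the grasp point (between the pads) lies 3 mm ahead of it (env.tip_reach is the distance from the TCP to the fingertips, in m); y points along the fingers, z is the direction in which the jaws open and shut, and the axes are right-handed (so a half turn about y gives the same grasp; the last joint's range is limited). The gripper opens to 85 mm and grips with 20 to 120 N. Pads are 22 mm wide; open, the fingers measure 114 mm over their backs; the gripper's body (76 mm by 85 mm) begins 54 mm behind the grasp point. The pads swing forward as they close: fully open they stand 13 mm farther back than shut.
Start: joints at [-81.148, 21.807, 74.336, -0, 83.858, -12.336], TCP at [0.199, -0.513, 0.253] pointing down, gripper open.
Joint ranges: [-178.18, 178.18], [-50.72, 133.34], [12.68, 142.11], [-81.47, 261.47], [9.98, 163.14], [-165.26, 165.26]. Speed limits (degrees/s): [136.94, 136.94, 180, 180, 180, 180].

INTERFACE

Orientations are given as a 3x3 rotation matrix whose columns are the frame's x, y, z axes.
In Python, from rig import env, get_image gives the robot as it stands. The module is installed in compiled form; this text tells all that it offers.
- The arm moves only by the tool carry_out, never from a script. Its argument "targets" is a list that holds one entry, the list of rows, each a list of 7 numbers: the closure, from 0 (fully open) to 1 (shut), then the shift along the world's x, y, z in mm, then the turn, a rotation vector about the world's x, y, z in degrees. In form: [[[claw, dx, dy, dz, ax, ay, az], ...]]. A call has 1 to 20 rows; each row is the pose to reach, as a shift and turn from the pose commanded when the call began; what a row does not reach only later rows make up. A row lasts 1/12 s, in which the tool goes at most 41.7 mm and 7.16 degrees, less where a joint would pass 70% of its speed; a pose out of reach is approached as far as the arm can. A call with a gripper value outside its range is refused whole. The fingers move at their own pace and stop on an object; "squeeze" is the grip in N (left out, the last holds). Time passes only in rows, so rows that repeat a pose let the fingers close. It gives the time, the measured TCP pose, the force and the opening at its end, in the units of the state.
- env.observe(): the state, without advancing time (a new reading comes with each control period).
- get_image(name): name is "scene" or "top" or "wrist"; returns a dict with "img" (400x640x3 uint8, red, green, blue), "fx", "fy", "cx", "cy" (pixels), "k1" (the pictures are not rectified: a ray, as slopes to the right and down, at radius r is drawn at 1 + k1 r^2 times it, then the intrinsics apply), "rvec" (rotation vector, rad) and "tvec" (3), from world to camera coordinates, as OpenCV has them. Camera axes: x right, y down, z forward; pixel columns grow to the right and rows downward; lengths in m; the calibration is good to about 2 mm. A picture is of the moment at which its call begins. There is no depth.
- env.close_job(): hands the job in, once; it reports no verdict.
The state is a dict: "time_s": time; "q": joint angles; "qvel": joint speeds; "joint_efforts": joint torques, N m; "position": TCP position; "tool_rot": TCP orientation; "ft_force": force on the tool from outside, world axes, zero at the start; "wrist_torque": the same for the moment, N m; "grip_width": finger opening in m.
Only numpy, scipy, OpenCV 4.12 (cv2) and the standard library are available. Lean on these libraries where they do the work, as an engineer would, in place of code of your own. Each camera call takes 0.05 s, during which the arm holds its last target.

## Working session

There is one attempt and no reset: what is moved stays moved. The work goes in short steps, Python scripts to look and compute and a tool call to move; the robot and the scene stay as the last step left them, time stands still between calls to the robot, and variables do not carry over. Pictures are saved under pics/ and viewed, and the job is handed in when it is done.

Besides the shell and the picture viewer there is one more tool, called by a JSON object that holds its "fn" and its "kwargs", one argument or row to a line. carry_out: Moves the arm, as the interface text tells. Its arguments: {"type":"object","properties":{"targets":{"type":"array"},"squeeze":{"type":"number"}},"required":["targets"]}

```bash
mkdir -p pics; cat > h.py <<'E'
import numpy as np,cv2
from rig import env,get_image
def grab(name,fn):
    d=get_image(name); cv2.imwrite('pics/'+fn,cv2.cvtColor(d['img'],cv2.COLOR_RGB2BGR)); return d
def ray(d,u,v):
    x,y=(u-d['cx'])/d['fx'],(v-d['cy'])/d['fy']
    a,b=x,y
    for _ in range(30):
        s=1+d['k1']*(a*a+b*b); a,b=x/s,y/s
    R=cv2.Rodrigues(np.array(d['rvec'],float))[0]; t=np.array(d['tvec'],float).ravel()
    return -R.T@t, R.T@np.array([a,b,1.])
def plane(d,u,v,z):
    o,r=ray(d,u,v); return o+r*(z-o[2])/r[2]
def proj(d,P):
    R=cv2.Rodrigues(np.array(d['rvec'],float))[0]; t=np.array(d['tvec'],float).ravel()
    c=R@np.array(P,float)+t; a,b=c[0]/c[2],c[1]/c[2]; s=1+d['k1']*(a*a+b*b)
    return np.array([d['fx']*a*s+d['cx'],d['fy']*b*s+d['cy']])
E
python3 - <<'E'
from h import *
import pickle
D={}
for n in('scene','top','wrist'):
    D[n]=grab(n,n+'0.png')
pickle.dump(D,open('d0.pkl','wb'))
s=env.observe();print(s['time_s'],s['position'],s['tool_rot'],s['ft_force'],s['grip_width'],env.tip_reach)
for n in D: print(n,ray(D[n],320,200))
E
```

```text
0.15 [ 0.1987618  -0.51262149  0.25288656] [[-9.32388639e-01 -1.50066500e-04  3.61457332e-01]
 [-3.61457290e-01  1.02240790e-03 -9.32388107e-01]
 [-2.29636613e-04 -9.99999466e-01 -1.00752414e-03]] [-1.49828955  0.19399083 -0.04761773] 0.08526148630620586 0.022
scene (array([ 0.96823771, -0.22518447,  0.94544923]), array([-0.3930165 ,  0.3261275 , -0.85980724]))
top (array([0.41477627, 0.08040061, 1.0858318 ]), array([ 0.16916765, -0.00954738, -0.98555075]))
wrist (array([ 0.27598017, -0.4832737 ,  0.37449099]), array([-0.30098765, -0.1069889 , -0.94765039]))
```

View pics/top0.png

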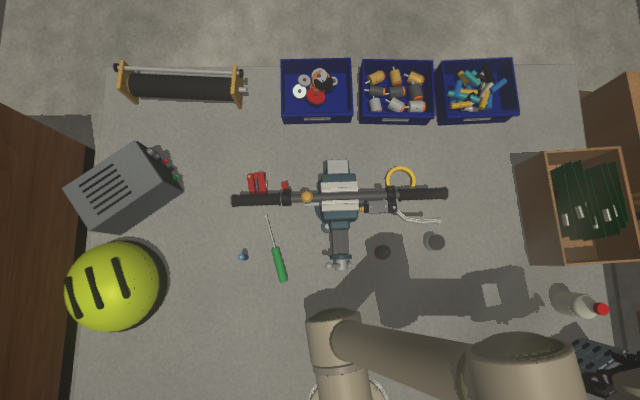

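View pics/scene0.png

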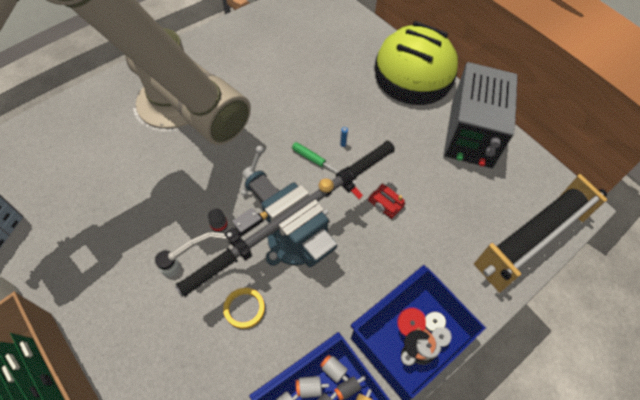

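View pics/wrist0.png

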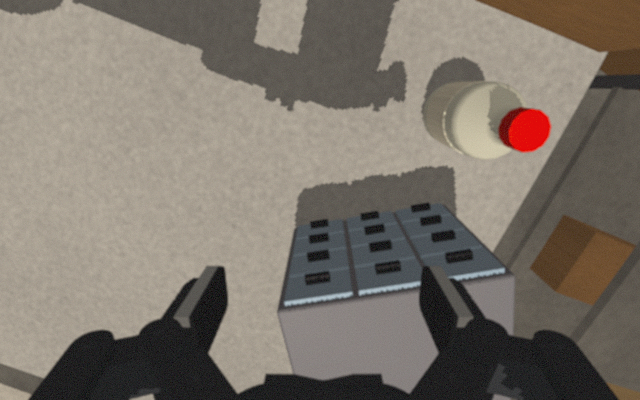

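The top view shows the bar running from about (232,200) to (448,193). The lever's silver end is near (438,221), the dark chuck or jar is at (382,252) and (433,241), and the tape is at (400,178). Next I'll measure these.

```bash
python3 - <<'E'
from h import *
import pickle
D=pickle.load(open('d0.pkl','rb'))
for n,(a,b,c,e) in dict(top=(340,150,470,280),scene=(140,190,300,310)).items():
    im=cv2.cvtColor(D[n]['img'],cv2.COLOR_RGB2BGR)[b:e,a:c]
    im=cv2.resize(im,None,fx=5 if n=='scene' else 6,fy=5 if n=='scene' else 6,interpolation=cv2.INTER_CUBIC)
    im=cv2.resize(im,(780,780) if n=='top' else (800,600)); im=im[:600] if n=='top' else im
    cv2.imwrite(f'pics/{n}0z.png',im)
d=D['top']
for p in[(232,200),(448,193),(438,221),(382,252),(433,241)]: print(p,plane(d,*p,.135).round(4))
g=cv2.cvtColor(d['img'],cv2.COLOR_RGB2GRAY)
# grip profiles
for u in (236,250,262,275,425,435,442):
    print(u,g[185:212,u])
print(g[193,436:456],g[200,224:240])
E
```

```text
(232, 200) [0.5793 0.3031 0.135 ]
(448, 193) [ 0.5948 -0.2678  0.135 ]
(438, 221) [ 0.5205 -0.2368  0.135 ]
(382, 252) [ 0.4411 -0.0876  0.135 ]
(433, 241) [ 0.4686 -0.2206  0.135 ]
236 [134 132 132 136 136 134 134 135 135 101  61  52  53  54  55  55  55  53
  54  54  52  80 126 136 136 138 139]
250 [ 86  86  86  84  86  88  86  69  60  56  52  51  53  54  54  55  55  53
  53  51  60 123 136 135 137 136 137]
262 [ 86  86  86  87  86  86  68  61  58  52  50  52  54  54  56  55  55  53
  53  49 103 134 137 136 133 133 132]
275 [132 133 134 136 137 100  82  81  63  51  52  53  54  54  54  54  53  52
  52  51 123 137 137 137 136 137 138]
425 [ 83  84  85  60  52  53  55  56  57  57  57  56  56  54  98 130 136 134
 134 134 135 133 132 131 134 134 135]
435 [134 134 100  62  54  56  58  58  58  59  59  59  58  57 103 132 135 133
 132 133 134 133 131 133 133 133 133]
442 [133 132  84  56  56  58  58  60  61  60  61  60  60  58 101 128 133 133
 132 132 133 134 132 132 131 131 132]
[ 59  60  60  60  60  59  61  60  61  62  62  61 110 127 132 134 134 132
 134 135] [134 136 133 134 133 130 119  82  55  55  55  55  55  55  55  55]
```

View pics/top0z.png

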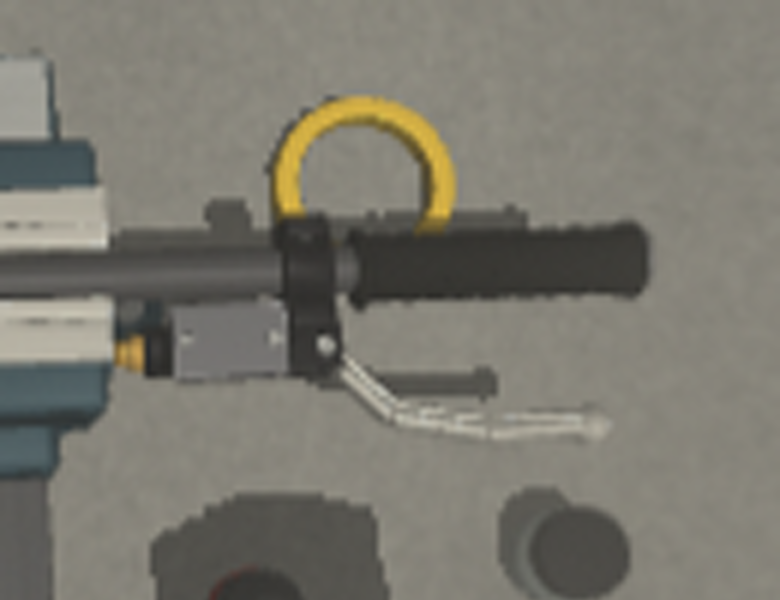

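View pics/scene0z.png

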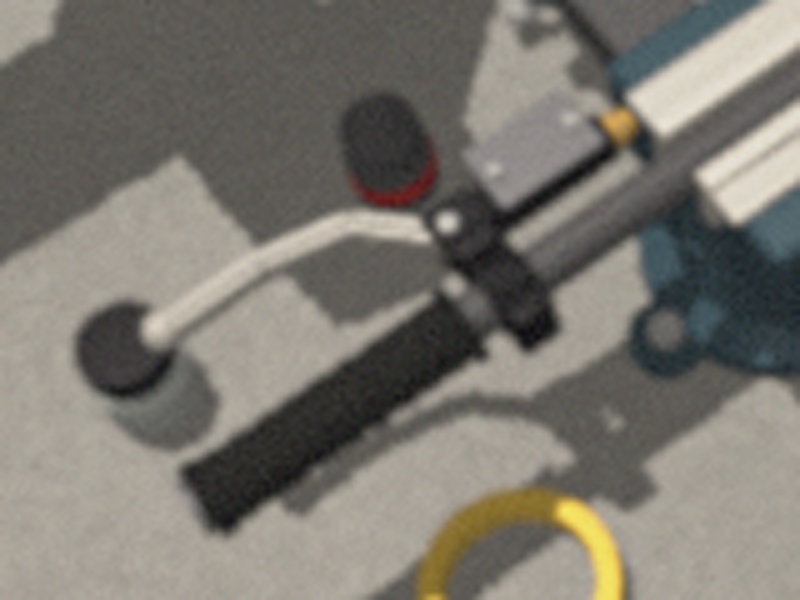

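```bash
python3 - <<'E'
from h import *
import pickle
D=pickle.load(open('d0.pkl','rb'))
d=D['top']
A=plane(d,231.6,200.2,.15);B=plane(d,448.0,193.0,.15)
print(A,B,np.linalg.norm(A-B))
# axis via silhouette midpoints at z .135
pts=[(236,200.0),(435,192.9),(442,193.0)]
P=np.array([plane(d,*p,.135) for p in pts]);print(P.round(4))
y=(P[0]-P[1:].mean(0));y[2]=0;y/=np.linalg.norm(y)
x=np.array([y[1],-y[0],0])
mid=(A+B)/2; mid[2]=.135
mid=mid+x*((P.mean(0)-mid)@x)
yaw=np.degrees(np.arctan2(x[1],x[0]))
print('mid',mid,'yaw',yaw)
H=mid-.035*x-.14*y
print('hinge',H,'px',proj(d,H+[0,0,.01]),'obs 394.2,207.5', 'scene',proj(D['scene'],H+[0,0,.012]),'obs',140+447/5,190+222/5)
# ball triangulate
bt=(439.5,220.8); bs=(140+157/5,190+333/5)
o1,r1=ray(d,*bt);o2,r2=ray(D['scene'],*bs)
r1/=np.linalg.norm(r1);r2/=np.linalg.norm(r2)
M=np.array([r1,-r2]).T; s=np.linalg.lstsq(M,o2-o1,rcond=None)[0]
p1=o1+s[0]*r1;p2=o2+s[1]*r2;print('ball tri',p1,p2)
T=plane(d,*bt,.135);print('ball',T,'dist',np.linalg.norm(T-H), 'ball in bar frame',(T-mid)@x,(T-mid)@y)
# hinge from px
for z in(.142,.15,.155):
  h2=plane(d,394.2,207.5,z);print('h px',h2,(h2-mid)@x,(h2-mid)@y)
# blade outer edge points in frame; zoomed coords
for zx,zy in[(395,418),(440,430),(490,440),(540,438),(580,436)]:
  q=plane(d,340+zx/6,150+zy/6,.128);q2=plane(d,340+zx/6,150+zy/6,.142);print(q.round(4),[((k-mid)@x).round(4) for k in(q,q2)],((q-mid)@y).round(4),'dist hinge',np.linalg.norm((q-H)[:2]).round(4))
# objects
for n,p,z in[('jar/chuck front',(436,242),.068),('obj2',(382,252),.055)]:
  q=plane(d,*p,z);print(n,q,(q-mid)@x,(q-mid)@y)
E
```

```text
[0.57620748 0.30060188 0.15      ] [ 0.59199169 -0.26230631  0.15      ] 0.5631294471191889
[[ 0.5793  0.2926  0.135 ]
 [ 0.5953 -0.2335  0.135 ]
 [ 0.5949 -0.252   0.135 ]]
mid [0.58735762 0.01924427 0.135     ] yaw 1.6962282751730857
hinge [ 0.55651701 -0.1217304   0.135     ] px [394.16463964 207.05286726] obs 394.2,207.5 scene [228.38886476 234.93535556] obs 229.4 234.4
ball tri [ 0.52107255 -0.24081891  0.1346409 ] [ 0.52179619 -0.23932297  0.13421659]
ball [ 0.52103242 -0.24069764  0.135     ] dist 0.12414652720759346 ball in bar frame -0.07399053113474365 -0.2578647474842937
h px [ 0.55578761 -0.12241779  0.142     ] -0.03574943503754446 -0.1406654922227393
h px [ 0.55459238 -0.12069868  0.15      ] -0.036893249308108916 -0.13891176006126485
h px [ 0.55384537 -0.11962424  0.155     ] -0.03760813322721177 -0.1378156774603433
[ 0.5253 -0.1547  0.128 ] [np.float64(-0.0672), np.float64(-0.0687)] -0.172 dist hinge 0.0454
[ 0.5199 -0.1742  0.128 ] [np.float64(-0.0732), np.float64(-0.0746)] -0.1913 dist hinge 0.064
[ 0.5154 -0.1958  0.128 ] [np.float64(-0.0783), np.float64(-0.0797)] -0.2129 dist hinge 0.0848
[ 0.5161 -0.2178  0.128 ] [np.float64(-0.0782), np.float64(-0.0796)] -0.2348 dist hinge 0.1042
[ 0.5169 -0.2353  0.128 ] [np.float64(-0.0779), np.float64(-0.0793)] -0.2524 dist hinge 0.1203
jar/chuck front [ 0.46960345 -0.24989106  0.068     ] -0.1256690921409231 -0.2655318217454005
obj2 [ 0.44332293 -0.10172744  0.055     ] -0.14755238727891487 -0.11665520531454464
```

{"fn": "carry_out", "kwargs": {
  "targets": [
    [[1,20,22,0,0,0,5],[1,40,45,0,0,0,10],[1,60,67,0,0,0,15],[1,80,90,0,0,0,20],[1,100,112,0,0,0,26],[1,120,135,0,0,0,32],[1,140,157,0,0,0,38],[1,160,180,0,0,0,44],[1,180,202,0,0,0,50],[1,200,225,0,0,0,56],[1,220,247,0,0,0,62],[1,240,270,0,0,0,68],[1,258,290,0,0,0,73],[1,272,306,0,0,0,77],[1,272,306,0,0,0,77],[1,272,306,0,0,0,77],[1,272,306,0,0,0,77],[1,272,306,0,0,0,77]]
  ]
}}

```text
time_s: 1.65
position: [0.4702, -0.2076, 0.2532]
tool_rot: [[0.14, -0.0, 0.99], [-0.99, 0.0, 0.14], [-0.0, -1.0, -0.0]]
ft_force: [0.4, -0.4, 0.8]
grip_width: 0.0
```

```bash
python3 - <<'E'
from h import *
s=env.observe();print(s['time_s'],s['position'],s['tool_rot'].round(3) if hasattr(s['tool_rot'],'round') else s['tool_rot'],s['ft_force'],s['grip_width'],s['q'])
grab('wrist','wrist1.png');grab('scene','scene1.png')
E
```

```text
1.65 [ 0.47022506 -0.20755414  0.25323896] [[ 0.14 -0.    0.99]
 [-0.99  0.    0.14]
 [-0.   -1.   -0.  ]] [ 0.38339324 -0.39527432  0.8260239 ] 6.4258244201397854e-06 [-3.70264298e+01  1.82008348e+01  7.99315392e+01 -1.00187927e-02
  8.18848727e+01 -4.50920044e+01]
```

View pics/wrist1.png

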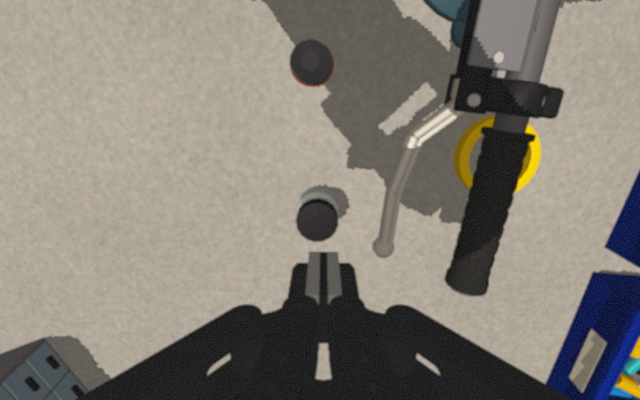

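View pics/scene1.png

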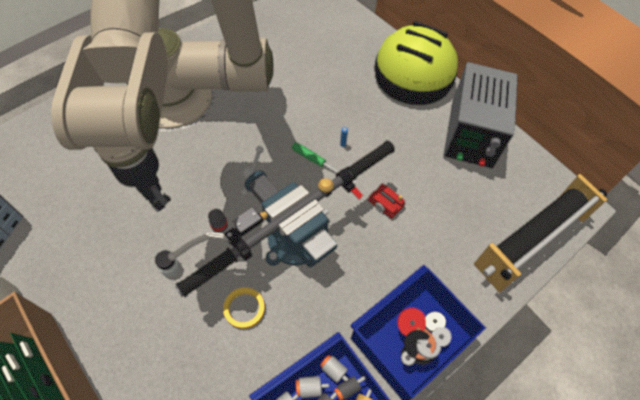

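The wrist view shows the ball at (384,245), the bend at (410,142) and the jar cap at (318,220). The fingertips at (323,255) are clear of the lever.

```bash
python3 - <<'E'
from h import *
d=get_image('wrist')
mid=np.array([.58736,.01924,.135]);x=np.array([.99956,.0296,0]);y=np.array([-.0296,.99956,0])
for p,z in[((384,246),.135),((379,243),.135),((386,200),.142),((391,180),.142),((475,100),.15),((318,220),.055)]:
  q=plane(d,*p,z);print(p,q.round(4),((q-mid)@x).round(4),((q-mid)@y).round(4))
g=cv2.cvtColor(d['img'],cv2.COLOR_RGB2GRAY)
for v in(180,195,210):print(v,g[v,372:412])
s=env.observe()['position'];print((s-mid)@x,(s-mid)@y)
E
```

```text
(384, 246) [ 0.523  -0.2377  0.135 ] -0.0719 -0.2549
(379, 243) [ 0.5186 -0.2357  0.135 ] -0.0763 -0.2528
(386, 200) [ 0.5153 -0.198   0.142 ] -0.0785 -0.215
(391, 180) [ 0.5158 -0.1828  0.142 ] -0.0775 -0.1998
(475, 100) [ 0.5571 -0.1207  0.15  ] -0.0344 -0.139
(318, 220) [ 0.4721 -0.2555  0.055 ] -0.1233 -0.2712
180 [162 160 163 170 172 173 177 177 182 177 165 144 110  95  97  91  94  99
  93  96  98 111 120 120 129 127 123 114 110 105 111 117 118 116 109 102
 103  99  98 103]
195 [177 178 168 168 169 173 174 175 172 173 177 168 147 118  99 100 111 121
 122 124 125 122 121 109 108 115 119 116 114 105 105  98  94 100  96  98
  94  98  99 103]
210 [171 171 174 178 176 178 180 175 176 163 139 112  97 105 112 117 121 127
 127 118 114 112 112 117 115 121 144 164 175 173 174 170 172 171 172 170
 171 170 164 172]
-0.12366680199053444 -0.2231579949383504
```

{"fn": "carry_out", "kwargs": {
  "targets": [
    [[1,0,1,-12,0,0,0],[1,0,1,-30,0,0,0],[1,0,1,-50,0,0,0],[1,0,1,-70,0,0,0],[1,0,1,-90,0,0,0],[1,0,1,-105,0,0,0],[1,0,1,-114,0,0,0],[1,0,1,-114,0,0,0],[1,0,1,-114,0,0,0],[1,0,1,-114,0,0,0]]
  ]
}}

```text
time_s: 2.63
position: [0.4711, -0.2062, 0.1403]
tool_rot: [[0.142, 0.001, 0.99], [-0.99, -0.001, 0.142], [0.001, -1.0, 0.001]]
ft_force: [1.0, 0.2, 0.2]
grip_width: 0.0
```

```bash
python3 - <<'E'
from h import *
s=env.observe();print(s['time_s'],s['position'],s['ft_force'])
grab('wrist','wrist2.png');d=grab('scene','scene2.png')
im=cv2.cvtColor(d['img'],cv2.COLOR_RGB2BGR)[140:320,80:320]
cv2.imwrite('pics/scene2z.png',cv2.resize(im,None,fx=3.3,fy=3.3,interpolation=cv2.INTER_CUBIC))
E
```

```text
2.6333 [ 0.47112953 -0.20623363  0.14028827] [0.98092749 0.23781474 0.23119874]
```

View pics/wrist2.png

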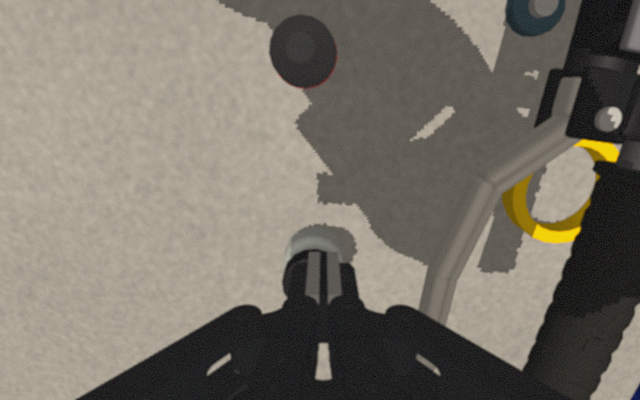

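View pics/scene2z.png

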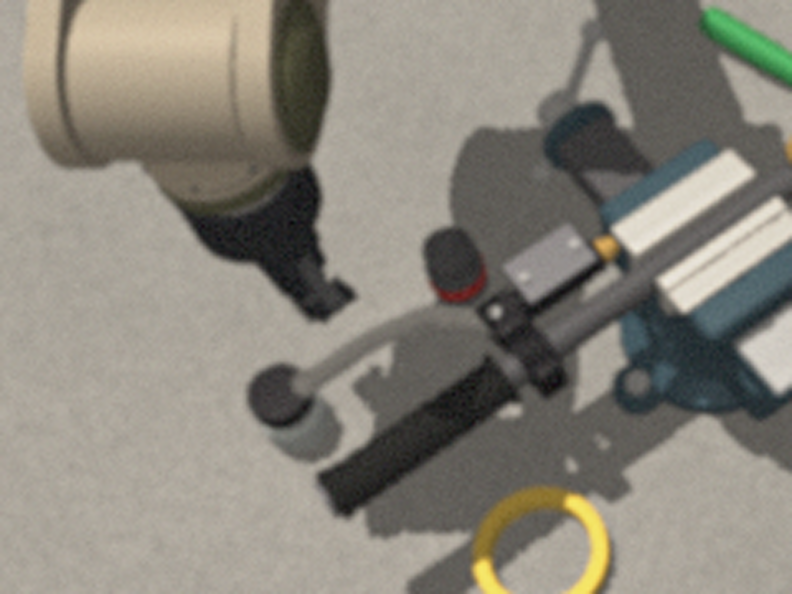

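Fingertips are level with the blade, over the jar and clear of everything. I'll approach to just short of contact, then step in.

{"fn": "carry_out", "kwargs": {
  "targets": [
    [[1,6,0,-1,0,0,0],[1,12,0,-1,0,0,0],[1,18,0.5,-1,0,0,0],[1,22,0.5,-1,0,0,0],[1,25,0.5,-1,0,0,0],[1,25,0.5,-1,0,0,0],[1,25,0.5,-1,0,0,0]]
  ]
}}

```text
time_s: 3.32
position: [0.4958, -0.2052, 0.1382]
tool_rot: [[0.143, -0.0, 0.99], [-0.99, 0.0, 0.143], [-0.0, -1.0, -0.0]]
ft_force: [0.6, -0.2, -0.3]
grip_width: -0.0001
```

{"fn": "carry_out", "kwargs": {
  "targets": [
    [[1,2,0,0,0,0,0],[1,4,0,0,0,0,0],[1,6,0,0,0,0,0],[1,8,0,0,0,0,0],[1,8,0,0,0,0,0],[1,8,0,0,0,0,0]]
  ]
}}

```text
time_s: 3.82
position: [0.5036, -0.2055, 0.1382]
tool_rot: [[0.142, -0.001, 0.99], [-0.99, -0.0, 0.142], [0.0, -1.0, -0.001]]
ft_force: [-2.4, -2.2, -0.4]
grip_width: 0.0003
```

{"fn": "carry_out", "kwargs": {
  "targets": [
    [[1,2,0,0,0,0,0],[1,4,0,0,0,0,0],[1,6,0,0,0,0,0],[1,6,0,0,0,0,0],[1,6,0,0,0,0,0]]
  ]
}}

```text
time_s: 4.23
position: [0.5098, -0.2056, 0.1383]
tool_rot: [[0.142, -0.0, 0.99], [-0.99, -0.0, 0.142], [0.0, -1.0, -0.001]]
ft_force: [-3.6, -4.0, 0.5]
grip_width: 0.0
```

```bash
python3 - <<'E'
from h import *
s=env.observe();print(s['time_s'],s['position'],s['ft_force'],s['wrist_torque'],s['joint_efforts'])
grab('wrist','wrist3.png');d=grab('scene','scene3.png')
im=cv2.cvtColor(d['img'],cv2.COLOR_RGB2BGR)[180:300,120:280]
cv2.imwrite('pics/scene3z.png',cv2.resize(im,None,fx=5,fy=5,interpolation=cv2.INTER_CUBIC))
E
```

```text
4.2333 [ 0.50977074 -0.20557729  0.1382666 ] [-3.60123252 -4.01431445  0.45298995] [-0.54146898  0.51226545 -0.03613058] [ 2.84482978e+00 -4.68341482e+01 -2.00299895e+01  1.14845563e+00
 -2.62855114e-01 -3.57136095e-02]
```

View pics/wrist3.png

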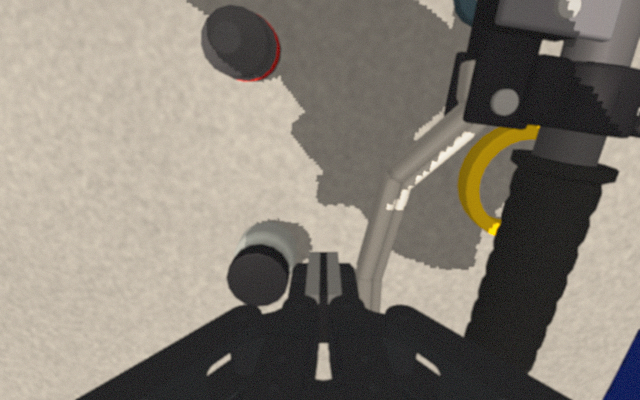

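View pics/scene3z.png

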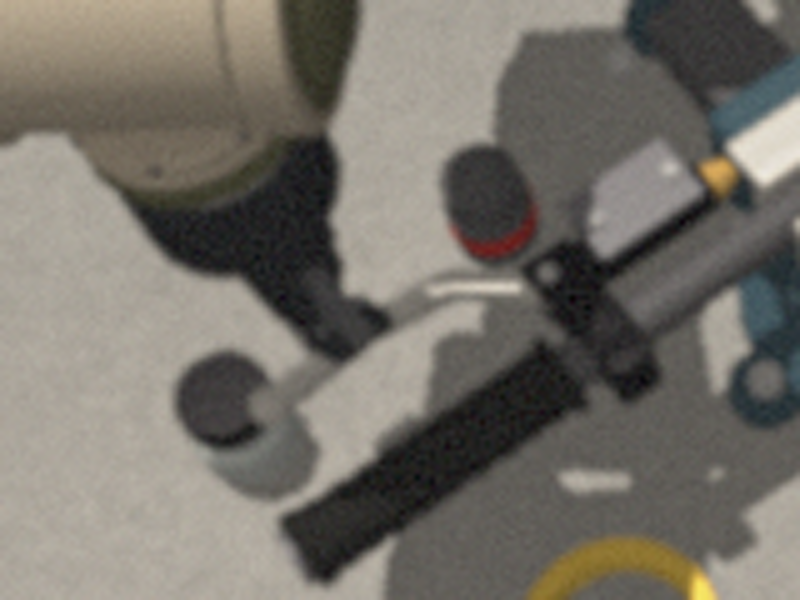

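Contact is on the outer face only, near the pad point. The sideways force comes from the lever's arc, so I'll follow that arc from here.

{"fn": "carry_out", "kwargs": {
  "targets": [
    [[1,2,-1,0,0,0,0],[1,4,-2,0,0,0,0],[1,6,-3,0,0,0,0],[1,8,-4,0,0,0,0],[1,8,-4,0,0,0,0],[1,8,-4,0,0,0,0]]
  ]
}}

```text
time_s: 4.83
position: [0.5179, -0.209, 0.1382]
tool_rot: [[0.143, -0.0, 0.99], [-0.99, 0.001, 0.143], [-0.001, -1.0, -0.0]]
ft_force: [-3.3, 1.9, -0.9]
grip_width: -0.0001
```

{"fn": "carry_out", "kwargs": {
  "targets": [
    [[1,1,-0.5,0,0,0,0],[1,2,-1,0,0,0,0],[1,3,-1.5,0,0,0,0],[1,3,-1.5,0,0,0,0],[1,3,-1.5,0,0,0,0]]
  ]
}}

```text
time_s: 5.25
position: [0.5208, -0.2108, 0.1383]
tool_rot: [[0.142, -0.0, 0.99], [-0.99, 0.0, 0.142], [-0.0, -1.0, -0.0]]
ft_force: [-3.1, 1.0, -0.1]
grip_width: -0.0001
```

{"fn": "carry_out", "kwargs": {
  "targets": [
    [[1,1,-0.5,0,0,0,0],[1,2,-1,0,0,0,0],[1,2,-1,0,0,0,0],[1,2,-1,0,0,0,0]]
  ]
}}

```text
time_s: 5.58
position: [0.5221, -0.2116, 0.1381]
tool_rot: [[0.143, -0.002, 0.99], [-0.99, 0.001, 0.143], [-0.001, -1.0, -0.002]]
ft_force: [-6.4, 1.5, 0.0]
grip_width: -0.0003
```

{"fn": "carry_out", "kwargs": {
  "targets": [
    [[1,1,-0.5,0,0,0,0],[1,1,-0.5,0,0,0,0],[1,1,-0.5,0,0,0,0]]
  ]
}}

```text
time_s: 5.83
position: [0.5228, -0.2119, 0.138]
tool_rot: [[0.143, -0.003, 0.99], [-0.99, 0.001, 0.143], [-0.002, -1.0, -0.003]]
ft_force: [-7.8, 2.3, 0.7]
grip_width: 0.0
```

{"fn": "carry_out", "kwargs": {
  "targets": [
    [[1,1,0,0,0,0,0],[1,1,0,0,0,0,0],[1,1,0,0,0,0,0]]
  ]
}}

```text
time_s: 6.08
position: [0.5235, -0.212, 0.1379]
tool_rot: [[0.143, -0.004, 0.99], [-0.99, 0.001, 0.143], [-0.002, -1.0, -0.004]]
ft_force: [-10.2, 1.6, 1.1]
grip_width: -0.0003
```

{"fn": "carry_out", "kwargs": {
  "targets": [
    [[1,1,0,0,0,0,0],[1,1,0,0,0,0,0],[1,1,0,0,0,0,0]]
  ]
}}

```text
time_s: 6.33
position: [0.5242, -0.2121, 0.1379]
tool_rot: [[0.143, -0.005, 0.99], [-0.99, 0.001, 0.143], [-0.002, -1.0, -0.004]]
ft_force: [-10.7, 0.7, 0.9]
grip_width: -0.0002
```

{"fn": "carry_out", "kwargs": {
  "targets": [
    [[1,1,0,0,0,0,0],[1,2,0,0,0,0,0],[1,2,0,0,0,0,0],[1,2,0,0,0,0,0],[1,2,0,0,0,0,0]]
  ]
}}

```text
time_s: 6.75
position: [0.5256, -0.2123, 0.1377]
tool_rot: [[0.142, -0.006, 0.99], [-0.99, 0.001, 0.142], [-0.002, -1.0, -0.006]]
ft_force: [-14.7, -1.4, 1.3]
grip_width: -0.0004
```

```bash
python3 - <<'E'
from h import *
s=env.observe();print(s['time_s'],s['position'],s['ft_force'])
grab('wrist','wrist4.png');d=grab('scene','scene4.png')
im=cv2.cvtColor(d['img'],cv2.COLOR_RGB2BGR)[180:300,120:280]
cv2.imwrite('pics/scene4z.png',cv2.resize(im,None,fx=5,fy=5,interpolation=cv2.INTER_CUBIC))
mid=np.array([.58736,.01924,.135]);x=np.array([.99956,.0296,0]);y=np.array([-.0296,.99956,0])
H=mid-.035*x-.14*y
for a in(0,.12,.24):
  c,sn=np.cos(a),np.sin(a); r=np.array([-.038,-.116])
  rr=np.array([c*r[0]-sn*r[1],sn*r[0]+c*r[1]]); P=H+rr[0]*x+rr[1]*y
  print(a,-.035+rr[0],proj(d,P),(proj(d,P)-[120,180])*5)
E
```

```text
6.75 [ 0.52557002 -0.21228895  0.13773055] [-14.66679492  -1.43471301   1.28976281]
0 -0.07300000000000001 [171.5557325  256.37006333] [257.77866249 381.85031665]
0.12 -0.058840112116932276 [173.46990011 262.525438  ] [267.34950054 412.62719002]
0.24 -0.04433733837882951 [176.24416766 268.4004304 ] [281.2208383  442.00215199]
```

View pics/scene4z.png

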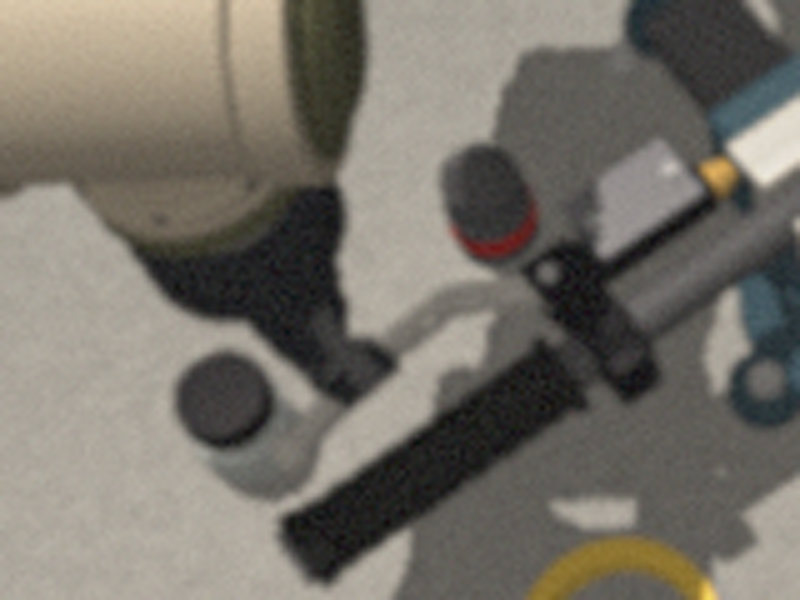

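View pics/wrist4.png

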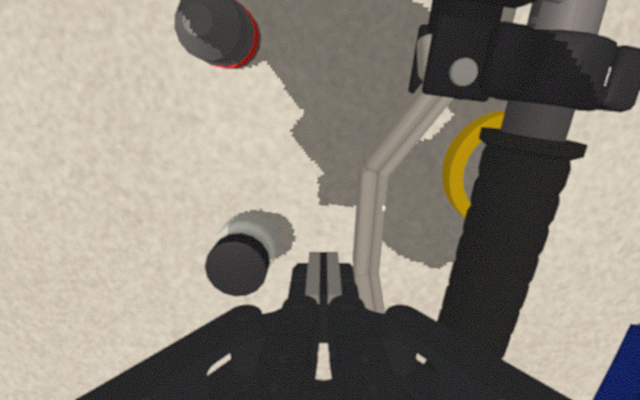

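The ball has moved to about (300,440) in the zoomed picture, close to the 0.24 rad prediction of (281,442). The push is 14.7 N, and force rises about 3 N/mm beyond TCP x≈0.521, so this is the stop. Releasing now.

{"fn": "carry_out", "kwargs": {
  "targets": [
    [[1,-3,0.5,0,0,0,0],[1,-7,2,0,0,0,0],[1,-12,4.5,0,0,0,0],[1,-18,7,0,0,0,0],[1,-25,7,0,0,0,0],[1,-32,7,0,0,0,0],[1,-35,7,0,0,0,0],[1,-35,7,0,0,0,0],[1,-35,7,0,0,0,0],[1,-35,7,0,0,0,0],[1,-35,7,0,0,0,0],[1,-35,7,0,0,0,0],[1,-35,7,0,0,0,0],[1,-35,7,0,0,0,0]]
  ]
}}

```text
time_s: 8.02
position: [0.4929, -0.2053, 0.1383]
tool_rot: [[0.142, 0.0, 0.99], [-0.99, -0.0, 0.142], [0.0, -1.0, 0.0]]
ft_force: [0.8, -0.2, 0.4]
grip_width: -0.0002
```

```bash
python3 - <<'E'
from h import *
s=env.observe();print(s['time_s'],s['position'],s['ft_force'])
d=grab('scene','scene5.png')
im=cv2.cvtColor(d['img'],cv2.COLOR_RGB2BGR)[180:300,120:280]
cv2.imwrite('pics/scene5z.png',cv2.resize(im,None,fx=5,fy=5,interpolation=cv2.INTER_CUBIC))
E
```

```text
8.0167 [ 0.49289333 -0.20528767  0.13829007] [ 0.75070718 -0.23817975  0.37695649]
```

View pics/scene5z.png

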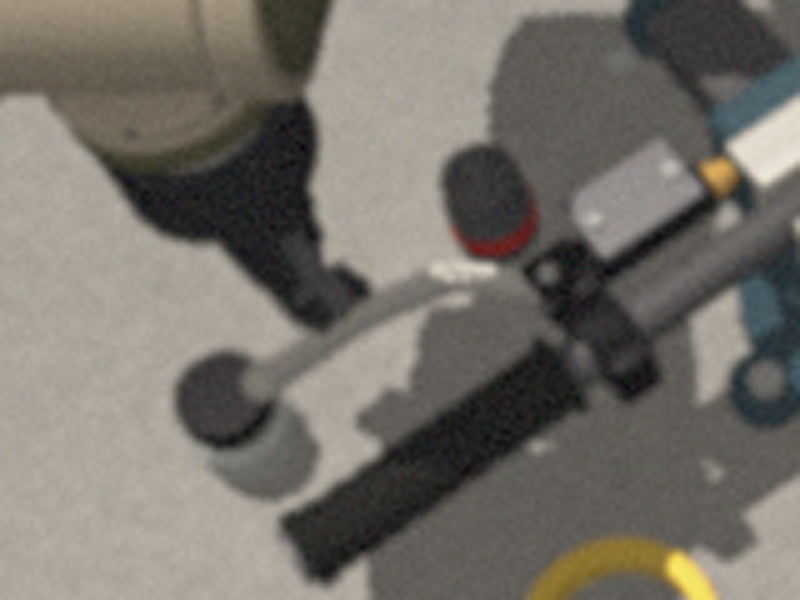

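The lever is back out: the ball is at (262,382), where it started, and the force is about 0. Pressing again along the same arc.

{"fn": "carry_out", "kwargs": {
  "targets": [
    [[1,4,0,0,0,0,0],[1,8,0,0,0,0,0],[1,11,0,0,0,0,0],[1,14,0,0,0,0,0],[1,17,-1,0,0,0,0],[1,20,-2.5,0,0,0,0],[1,23,-4,0,0,0,0],[1,26,-5.5,0,0,0,0],[1,28,-6.5,0,0,0,0],[1,30,-7,0,0,0,0],[1,32,-7,0,0,0,0],[1,33,-7,0,0,0,0],[1,34,-7,0,0,0,0],[1,35,-7,0,0,0,0],[1,35,-7,0,0,0,0],[1,35,-7,0,0,0,0],[1,35,-7,0,0,0,0]]
  ]
}}

```text
time_s: 9.48
position: [0.5255, -0.2125, 0.1377]
tool_rot: [[0.142, -0.006, 0.99], [-0.99, 0.001, 0.142], [-0.002, -1.0, -0.006]]
ft_force: [-14.8, -2.6, 2.1]
grip_width: 0.0002
```

{"fn": "carry_out", "kwargs": {
  "targets": [
    [[1,0.5,0,0,0,0,0],[1,1,0,0,0,0,0],[1,1,0,0,0,0,0],[1,1,0,0,0,0,0],[1,1,0,0,0,0,0],[1,1,0,0,0,0,0],[1,1,0,0,0,0,0],[1,1,0,0,0,0,0],[1,1,0,0,0,0,0],[1,1,0,0,0,0,0]]
  ]
}}

```text
time_s: 10.32
position: [0.5262, -0.2125, 0.1376]
tool_rot: [[0.142, -0.007, 0.99], [-0.99, 0.001, 0.142], [-0.002, -1.0, -0.007]]
ft_force: [-16.9, -3.2, 1.3]
grip_width: 0.0001
```

```bash
python3 - <<'E'
from h import *
s=env.observe();print(s['time_s'],s['position'],s['ft_force'])
d=grab('scene','scene6.png')
im=cv2.cvtColor(d['img'],cv2.COLOR_RGB2BGR)[180:300,120:280]
cv2.imwrite('pics/scene6z.png',cv2.resize(im,None,fx=5,fy=5,interpolation=cv2.INTER_CUBIC))
E
```

```text
10.3167 [ 0.5262273  -0.21252699  0.1376306 ] [-16.94197669  -3.19731607   1.34455622]
```

View pics/scene6z.png

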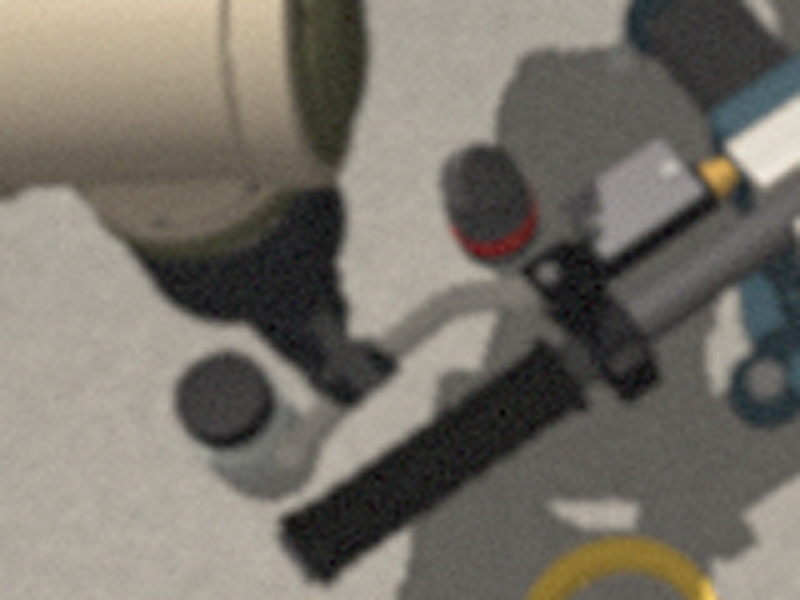

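The lever is in at the same place as on the first press, with the ball near (290,445) clear of the grip and a steady 17 N push. Handing in.

```bash
python3 - <<'E'
from h import *
print(env.close_job()); s=env.observe();print(s['time_s'],s['position'],s['ft_force'])
E
```

```text
the job is handed in; nothing more can be done
None
the job is handed in; nothing more can be done
```

With the gripper shut, I pressed the lever to its firm stop with the finger backs, let it spring fully out, then pressed it in again. I handed the job in while holding it there, at about 10.4 s of the 48 s.

- **First press:** the push reached 14.7 N. Force rose about 3 N/mm past TCP x≈0.521, which matches the stop. The ball was seen close to its predicted place for 0.24 rad.
- **Release:** the camera showed the ball back at its starting place, and the force had dropped to about 0.
- **Second press:** the push held at about 17 N with the lever in the same place as the first time. The ball was visibly clear of the grip, and the loose things near the lever looked unmoved. I checked this only by eye in the pictures.

The lever angle can't be read directly, so I judged the stop from the force and the pictures. On the first press there was a brief sideways rub of about 4 N along the blade, until I moved along the lever's arc. No check failed, but the hand-in gave no verdict, and I could not read the force afterwards.

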